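# Open the bar-handled hatch of the twin-well parts box

## Robot

A 6-joint arm with a two-finger parallel gripper is mounted at the origin on a cart in front of the work surface, level with it; the furniture and walls round the work are solid. World frame = base frame: x ahead of the robot, y to its left, z up, the work surface at z = 0. Lengths are in m, angles in rad, forces in N, time in s.
With the tool pointing down it reaches from about 0.25 to 0.8 m from the base axis. Payload 3.9 kg.
Tool frame: the origin (TCP) lies at the very end of the fingers, on their centre line; the grasp point (between the pads) lies 19 mm behind it (robot.pinch_z is the distance from the TCP to the grasp point, in m); z points along the fingers, y is the direction in which the jaws open and shut (so a half turn about z gives the same grasp; the last joint's range is limited). The gripper opens to 85 mm and grips with 20 to 120 N. Pads are 22 mm wide; open, the fingers measure 114 mm over their backs; the gripper's body (76 mm by 85 mm) begins 54 mm behind the grasp point. The pads swing forward as they close: fully open they stand 13 mm farther back than shut.
Start: joints at [-1.327, 0.26, -0.138, 1.173, 0, 1.571], TCP at [0.127, -0.509, 0.231] pointing down, gripper open.
Joint ranges: [-2.78, 2.78], [-0.83, 1.72], [-1.28, 1.37], [-1.9, 2.12], [-1.57, 1.48], [-3.14, 3.14]. Speed limits (rad/s): [2.57, 2.57, 3.14, 3.14, 3.14, 3.14].

## Interface

Orientations are given as a 3x3 rotation matrix whose columns are the frame's x, y, z axes.
In Python, from bench import robot, vision, workorder, models gives the robot as it stands.
- The arm moves only by the shell command python3 -m inch 'ROWS' [FORCE]. ROWS is JSON, a list of rows, each a list of 7 numbers: the turn, a rotation vector about the tool's x, y, z in degrees, then the shift along the tool's x, y, z in cm, then the finger opening in cm, from 0 to 8.54. A call has 1 to 5 rows; each row shifts and turns the commanded pose from where the row before left it, along the tool's axes as they then stand; what a row does not reach is not made up. A row lasts 1/10 s, in which the tool goes at most 50 mm and 8.59 degrees, less where a joint would pass 70% of its speed; a pose out of reach is approached as far as the arm can. A call is refused whole if a number of a shift passes 5 or a number of a turn 8.59, either way. A call with a gripper value outside its range is refused whole. The fingers move at their own pace and stop on an object; FORCE is the grip in N (left out, the last holds). Time passes only in rows, so rows that do not move let the fingers close. It gives the time, the measured TCP pose, the force and the opening at its end, in the units of the state.
- robot.state(): the state, without advancing time (a new reading comes with each control period).
- vision.read_camera(name): name is "scene" or "side" or "wrist"; returns a dict with "image" (480x640x3 uint8, blue, green, red), "fovy" (degrees; the focal length in pixels is half the picture's height over the tangent of half this angle, whatever the lens; pixels are square), "cx", "cy" (the principal point, pixels), "dist_coeffs" ([k1, k2, p1, p2, k3] as OpenCV has them; the pictures are not rectified), "pose" (4x4, takes a point from camera to world coordinates). Camera axes: x right, y up, looking along -z (the intrinsics and any distortion apply to the point x, -y, -z); pixel columns grow to the right and rows downward; lengths in m; the calibration is good to about 2 mm. A picture is of the moment at which its call begins. There is no depth.
- workorder.sign_off(): hands the job in, once; it reports no verdict.
Trained networks look in a picture, given as the dict that the camera call returned (one of the last four; its "shot" number tells which), for a name from the list of things; names that differ only in an ending like _2 or _b are one class to them, and where a whole thing is asked for, a point or a joint stands for the part that bears it (a point fixed in the world has none). Each returns a list of dicts, best first, with "p" (0 to 1); they miss things now and then, are a little off and sometimes report something else, mostly with a low value. They report only what shows in the picture. A call takes as long as a camera call.
- models.regions_of(picture, name): "region" (480x640 bool, what is visible of it).
- models.pinpoint(picture, name): "centre" ([x, y, z] in m, in world coordinates, good to about 4 mm: a listed point, or the origin of a listed thing).
The state is a dict: "t": time; "joint_pos": joint angles; "qd": joint speeds; "effort": joint torques, N m; "ee_pos": TCP position; "orientation": TCP orientation; "force": force on the tool from outside, world axes, zero at the start; "moment": the same for the moment, N m; "gripper_width": finger opening in m.
Only numpy, scipy, OpenCV 4.12 (cv2) and the standard library are available. Lean on these libraries where they do the work, as an engineer would, in place of code of your own. Each camera call takes 0.05 s, during which the arm holds its last target. There are 200 camera calls.

## Task

I need to get at the well under the hatch with the straight bar handle. Lift that hatch just out of its recess, slide it along in its channels to the middle of the box, and set it down flat on the middle deck so that it lies clear of both recesses, then let go. Leave the other hatch, the one with the round knob, shut in its recess.

Things in the scene. Friction and masses are not known exactly. Their poses are not given: they have to be found in the camera images.
- bar_hatch: Hatch to open: steel plate 84 (x) x 76 (y) x 8 mm, 0.2 to 0.4 kg, with a straight bar handle. Origin: centre of the plate's underside, z up, y along the box. The bar runs along x, 46 mm long, 12 thick (y), 14 tall, its middle 54 mm above the origin, on two legs, open below: pinch it with the fingers closing along y. It starts in the recess over either well, origin 26 mm above the work surface.
- knob_hatch: Hatch to leave shut: the same plate with a round knob, 34 mm across, on a thin stem, 61 mm tall overall. Origin: centre of the plate's underside. It lies in the recess over the other well.
- parts_box: Low grey metal box, fixed, 114 (x) x 304 (y) x 70 mm. Origin: centre of its underside on the work surface; z up, y along its length. Two wells in recesses 98 (x) x 88 (y) mm centred at y = -100 and +100 mm; a hatch rests in one on a seat at z = 26 mm, its top 2 mm below the deck, with 6 to 7 mm of play all round. End walls are level with the deck. Channels run along both long sides.
- deck_middle (a point): Centre of the flat deck between the wells, on its top: box x = 0, y = 0, z = 36 mm; the deck spans y = -56 to +56 mm. Channels: side walls 98 mm apart with lips 14 mm wide above (70 mm open between them), lips' underside at z = 66, top 70 mm. So a hatch clears the deck when raised 10 mm off its seat and strikes the lips at 32 mm; about 20 is right.

How it is judged:
By the outcome, as a careful person would: the job done as asked, in the order asked, and still so for the second after the job is handed in, with the robot touching nothing.
It also fails if it takes over 32 s, if anything falls off the work surface, if the arm or the gripper's body presses on something with over 40 N, if the wrist force passes 120 N, or if a joint passes its speed limit or range.

## Working session

There is one attempt and no reset: what is moved stays moved. The work goes in short steps, Python scripts to look and compute and a shell command to move; the robot and the scene stay as the last step left them, time stands still between calls to the robot, and variables do not carry over. Pictures are saved under pics/ and viewed, about 8 in all and at most 12, crops included, and the job is handed in when it is done.

```bash
mkdir -p pics; ls; python3 - <<'E'
from bench import robot, vision, models
import cv2,numpy as np
s=robot.state();print(s['t'],s['ee_pos'],np.round(s['orientation'],3).tolist(),s['gripper_width'],robot.pinch_z)
ims=[]
for c in ["scene","side"]:
    p=vision.read_camera(c);ims.append(p['image'])
    print(c,p['fovy'],p['cx'],p['cy'],p['dist_coeffs'],np.round(p['pose'],3).tolist())
    for n in ["bar_hatch","knob_hatch","parts_box","deck_middle"]:
        print(n,[(round(d['p'],2),np.round(d['centre'],4).tolist()) for d in models.pinpoint(p,n)[:2]])
    cv2.imwrite(f"pics/{c}0.png",p['image'])
E
```

```text
pics
0.0 [ 0.12656838 -0.5087801   0.23044695] [[0.97, 0.241, -0.0], [0.241, -0.97, 0.002], [0.0, -0.002, -1.0]] 0.08538013324552216 0.0187
scene 45.49265248843959 312.2436665727216 232.0809363388666 [-0.14963998  0.          0.          0.          0.        ] [[0.87, 0.39, -0.3, 0.338], [-0.492, 0.666, -0.561, -0.486], [-0.019, 0.636, 0.772, 0.728], [0.0, 0.0, 0.0, 1.0]]
bar_hatch [(0.87, [0.5758, -0.0703, 0.0266])]
knob_hatch [(0.88, [0.5597, 0.134, 0.0272])]
parts_box [(0.77, [0.5685, 0.0277, -0.0022])]
deck_middle [(0.9, [0.5654, 0.0255, 0.0327])]
side 57.82365756148605 318.67401478623566 239.98322460483845 [-0.09778964  0.          0.          0.          0.        ] [[-0.812, 0.503, -0.298, 0.339], [-0.584, -0.7, 0.411, 0.332], [-0.002, 0.508, 0.862, 0.799], [0.0, 0.0, 0.0, 1.0]]
bar_hatch [(0.66, [0.5739, -0.0682, 0.0297])]
knob_hatch []
parts_box [(0.63, [0.5655, 0.0267, -0.0031])]
deck_middle [(0.88, [0.5674, 0.026, 0.0373])]
```

View pics/scene0.png

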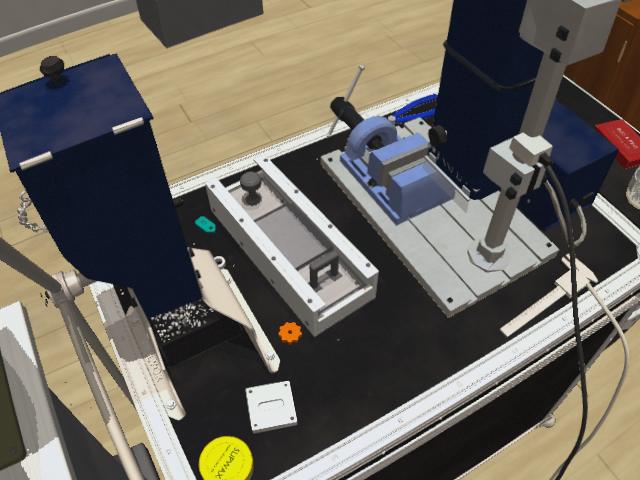

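View pics/side0.png

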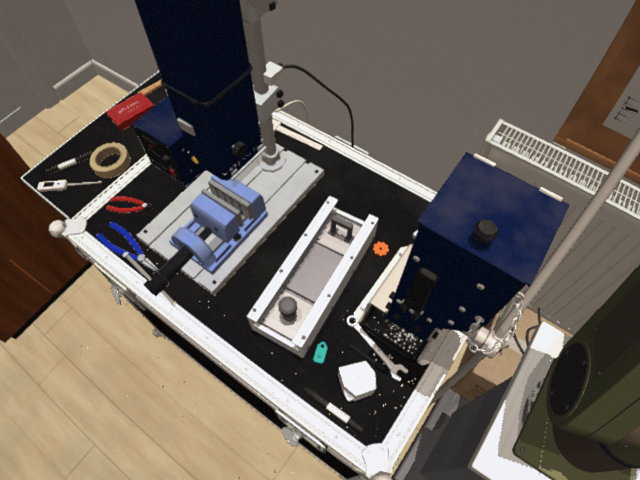

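The box runs roughly along world y. The bar hatch is at its −y end (scene ~(325,265), side ~(342,230)) and the knob hatch at the +y end. A navy hopper stands on the robot side, with a drill column and vise beyond. I'll take a closer crop for pixel picks.

```bash
cat > h.py <<'E'
import numpy as np,cv2
from scipy.optimize import least_squares
def KD(p):
    f=240/np.tan(np.radians(p['fovy']/2));return np.array([[f,0,p['cx']],[0,f,p['cy']],[0,0,1]]),np.array(p['dist_coeffs'])
F=np.diag([1,-1,-1,1.])
def ray(p,uv):
    K,D=KD(p);q=cv2.undistortPoints(np.array([[uv]],float),K,D)[0,0]
    T=np.array(p['pose'])@F;return T[:3,3],T[:3,:3]@np.array([q[0],q[1],1])
def proj(p,X):
    K,D=KD(p);T=np.linalg.inv(np.array(p['pose'])@F)
    return cv2.projectPoints(np.atleast_2d(X).astype(float),cv2.Rodrigues(T[:3,:3])[0],T[:3,3],K,D)[0][:,0]
def tri(obs):
    A=np.zeros((3,3));b=np.zeros(3);L=[]
    for p,uv in obs:
        o,d=ray(p,uv);d=d/np.linalg.norm(d);M=np.eye(3)-np.outer(d,d);A+=M;b+=M@o;L.append((M,o))
    X=np.linalg.solve(A,b);return X,[float(np.linalg.norm(M@(X-o))) for M,o in L]
def atz(p,uv,z):
    o,d=ray(p,uv);return o+d*(z-o[2])/d[2]
E
python3 - <<'E'
from bench import vision
import cv2,numpy as np,pickle
from h import *
P={c:vision.read_camera(c) for c in ["scene","side"]};pickle.dump({c:{k:v for k,v in p.items()} for c,p in P.items()},open('P.pkl','wb'))
a=cv2.resize(P['scene']['image'][145:345,190:390],(400*1,400),interpolation=3)
b=cv2.resize(P['side']['image'][185:365,235:415],(400,400),interpolation=3)
cv2.imwrite('pics/crop.png',np.hstack([a,b]))
for n,s,t in [("hopknob",(52,65),(487,232)),("hop corner A",(118,57),(565,205)),("hop corner A2",(118,57),(488,158)),("hop B",(153,118),(488,158)),("C",(8,165),(420,230)),("vise",(430,160),(240,185)),("colbase",(491,262),(270,172))]:
    X,r=tri([(P['scene'],s),(P['side'],t)]);print(n,X.round(3),np.round(r,3))
E
```

```text
hopknob [0.337 0.046 0.426] [0.003 0.003]
hop corner A [ 0.339 -0.016  0.454] [0.057 0.057]
hop corner A2 [ 0.384 -0.024  0.451] [0.012 0.012]
hop B [ 0.39  -0.068  0.408] [0.014 0.014]
C [0.332 0.028 0.356] [0.071 0.071]
vise [ 0.791 -0.01   0.114] [0.012 0.012]
colbase [ 0.839 -0.147 -0.019] [0.009 0.009]
```

View pics/crop.png

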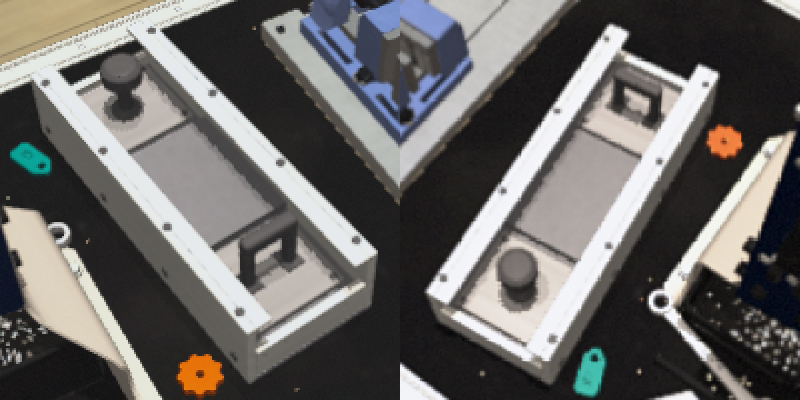

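```bash
python3 - <<'E'
from bench import robot,vision
import pickle,cv2
from h import *
print([a for a in dir(robot) if a[0]!='_'])
P=pickle.load(open('P.pkl','rb'))
T=lambda n,s,t:(lambda r:print(n,r[0].round(4),np.round(r[1],4)))(tri([(P['scene'],s),(P['side'],t)]))
T("hop +x-y",(153,118),(475,155));T("hop +x+y",(118,57),(420,228));T("hop -x-y",(8,165),(565,205))
S=lambda u,v:(190+u/2,145+v/2); D=lambda u,v:(235+(u-400)*.45,185+v*.45)
T("box top corner +x-y",S(377,253),D(611,24)); T("-x-y",S(250,332),D(718,70)); T("-x+y",S(35,75),D(555,365)); T("+x+y",S(137,30),D(428,292))
T("bar top A(+x)",S(297,212),D(618,70)); T("bar top B(-x)",S(242,238),D(659,82))
T("knob top",S(121,62),D(517,256))
p=vision.read_camera("wrist");cv2.imwrite('pics/w0.png',p['image']);print(np.round(p['pose'],3).tolist(),p['fovy'])
E
```

```text
['MotionError', 'pinch_z', 'state']
hop +x-y [ 0.3981 -0.0642  0.4054] [0.0066 0.0066]
hop +x+y [0.4016 0.0639 0.399 ] [0.0049 0.0049]
hop -x-y [ 0.2734 -0.0554  0.4077] [0.0006 0.0006]
box top corner +x-y [ 0.6373 -0.1172  0.0685] [0.0021 0.0021]
-x-y [ 0.5274 -0.1297  0.0711] [0.0016 0.0016]
-x+y [0.4922 0.1723 0.0655] [0.007 0.007]
+x+y [0.6008 0.1842 0.0609] [0.004 0.004]
bar top A(+x) [ 0.5982 -0.0691  0.086 ] [0.004 0.004]
bar top B(-x) [ 0.5549 -0.0739  0.0943] [0.0001 0.0001]
knob top [0.5571 0.1256 0.0914] [0.0006 0.0006]
[[0.241, 0.93, 0.278, 0.197], [-0.971, 0.231, 0.07, -0.491], [0.001, -0.287, 0.958, 0.373], [0.0, 0.0, 0.0, 1.0]] 65.69974803116916
```

View pics/w0.png

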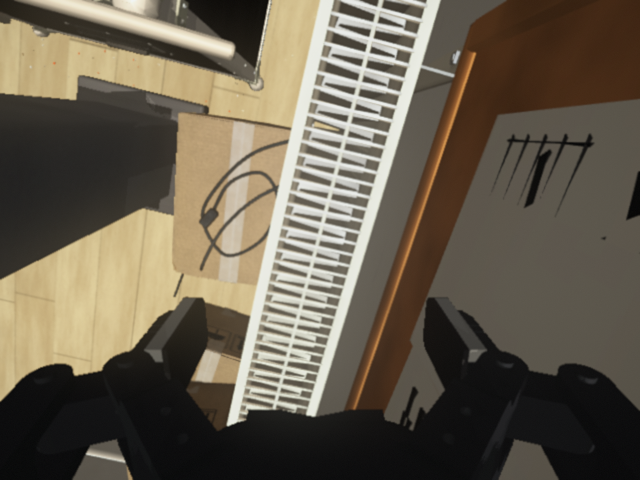

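```bash
python3 - <<'E'
import pickle
from h import *
P=pickle.load(open('P.pkl','rb'))
for c in P:
    for X in [(0,0,0),(0,0,.2),(0,0,.4),(0.03,-.12,.5),(.1,-.4,.4),(.127,-.509,.231),(.25,0,0)]: print(c,X,proj(P[c],X).round().tolist())
T=lambda n,s,t:(lambda r:print(n,r[0].round(4),np.round(r[1],4)))(tri([(P['scene'],s),(P['side'],t)]))
T("pole joint",(65,285),(487,335))
E
```

```text
scene (0, 0, 0) [[-55.0, 424.0]]
scene (0, 0, 0.2) [[-137.0, 356.0]]
scene (0, 0, 0.4) [[-234.0, 249.0]]
scene (0.03, -0.12, 0.5) [[-256.0, 259.0]]
scene (0.1, -0.4, 0.4) [[-89.0, 636.0]]
scene (0.127, -0.509, 0.231) [[104.0, 761.0]]
scene (0.25, 0, 0) [[104.0, 352.0]]
side (0, 0, 0) [[583.0, 433.0]]
side (0, 0, 0.2) [[656.0, 413.0]]
side (0, 0, 0.4) [[769.0, 375.0]]
side (0.03, -0.12, 0.5) [[822.0, 231.0]]
side (0.1, -0.4, 0.4) [[731.0, 114.0]]
side (0.127, -0.509, 0.231) [[663.0, 140.0]]
side (0.25, 0, 0) [[462.0, 356.0]]
pole joint [0.2504 0.0119 0.1557] [0.0004 0.0004]
```

```bash
python3 -m inch '[[0,0,0,0,0,-3,8.5],[0,0,0,0,0,-3,8.5],[0,0,0,0,0,0,8.5]]'; python3 -c "
from bench import robot;print(robot.state())"
```

```text
t: 0.95
ee_pos: [0.1273, -0.5117, 0.2954]
orientation: [[0.97, 0.241, 0.002], [0.241, -0.97, -0.007], [0.0, 0.008, -1.0]]
force: [0.3, -0.0, 0.8]
gripper_width: 0.085
{'t': 0.95, 'joint_pos': array([-1.32702208e+00,  2.39728144e-01,  6.22960452e-04,  1.32415355e+00,
        2.28940600e-05,  1.57081038e+00]), 'qd': array([ 0.00142197,  0.02112222, -0.0795073 , -0.05965133,  0.00125278,
       -0.0007664 ]), 'effort': array([ 4.36137652e-04, -3.93576801e+01,  2.57175386e+01,  6.35271873e-01,
       -5.28067778e-05,  8.75667070e-06]), 'ee_pos': array([ 0.12726814, -0.51166061,  0.29537687]), 'orientation': array([[ 9.70437261e-01,  2.41346495e-01,  1.84152642e-03],
       [ 2.41353519e-01, -9.70409736e-01, -7.30914200e-03],
       [ 2.29993633e-05,  7.53752263e-03, -9.99971592e-01]]), 'force': array([ 0.28801722, -0.02893987,  0.79373274]), 'moment': array([ 0.0040057 ,  0.04775527, -0.06215268]), 'gripper_width': 0.08501674720941704}
```

```bash
cat > s.py <<'E'
from bench import robot
import numpy as np
s=robot.state();R=s['orientation']
print(round(s['t'],2),s['ee_pos'].round(4).tolist(),s['joint_pos'].round(4).tolist(),s['force'].round(1).tolist(),'w',round(s['gripper_width'],4),'yaw',round(np.degrees(np.arctan2(R[1,0],R[0,0])),2))
open('log.txt','a').write(repr([s['ee_pos'].tolist(),s['joint_pos'].tolist(),R.tolist()])+'\n')
E
python3 s.py; python3 -m inch '[[0,0,0,0,0,-4.5,8.5],[0,0,0,0,0,-4.5,8.5],[0,0,0,0,0,0,8.5]]' >/dev/null; python3 s.py
python3 -m inch '[[0,0,1,3.8,-2.2,0,8.5],[0,0,1,3.8,-2.2,0,8.5],[0,0,1,3.8,-2.2,0,8.5],[0,0,1,3.8,-2.2,0,8.5],[0,0,1,3.8,-2.2,0,8.5]]'>/dev/null; python3 s.py
```

```text
0.95 [0.1273, -0.5117, 0.2954] [-1.327, 0.2397, 0.0006, 1.3242, 0.0, 1.5708] [0.3, -0.0, 0.8] w 0.085 yaw 13.97
1.25 [0.1272, -0.5115, 0.3868] [-1.327, 0.2432, 0.24, 1.5577, -0.0, 1.5708] [0.4, 0.1, 0.6] w 0.0853 yaw 13.96
1.75 [0.2905, -0.361, 0.3805] [-0.8932, 0.1332, 0.0836, 1.522, 0.0, 2.0931] [-0.3, -0.5, 0.1] w 0.0849 yaw 8.9
```

```bash
cat > fit.py <<'E'
import numpy as np
from scipy.optimize import least_squares
D=[eval(l) for l in open('log.txt')]
D.append([[0.12656838,-0.5087801,0.23044695],[-1.327,0.26,-0.138,1.173,0,1.571],None])
q=np.array([d[1] for d in D]);p=np.array([d[0] for d in D]);r=np.hypot(p[:,0],p[:,1]);z=p[:,2]
def mod(x,q2,q3,pt):
    r0,z0,L1,a,L2,b,L3=x
    e=(r0+L1*np.sin(q2+a),z0+L1*np.cos(q2+a))
    t=q2-q3+b
    w=(e[0]+L2*np.cos(t),e[1]-L2*np.sin(t))
    return e,w,(w[0]+L3*np.cos(pt),w[1]-L3*np.sin(pt))
def res(x):
    _,_,(R,Z)=mod(x,q[:,1],q[:,2],q[:,1]-q[:,2]+q[:,3])
    return np.r_[(R-r)/.001,(Z-z)/.001,(x-np.array([0,.2,.35,0,.35,0,.25]))/[.1,.1,.1,.5,.1,.5,.05]]
s=least_squares(res,[0,.2,.35,0,.35,0,.25]);x=s.x;print(x.round(3),np.abs(s.fun[:2*len(q)]).max())
for i in range(len(q)): e,w,_=mod(x,q[i,1],q[i,2],np.pi/2);print(np.round(e,3),np.round(w,3),r[i].round(3),z[i].round(3))
for rr,zz in [(.58,.38),(.58,.3),(.58,.2),(.58,.06)]:
    f=lambda y:np.array(mod(x,y[0],y[1],np.pi/2)[2])-[rr,zz]
    y=least_squares(f,[.2,0]).x;e,w,_=mod(x,y[0],y[1],np.pi/2);print('target',rr,zz,y.round(2),'elbow',np.round(e,3),'wrist',np.round(w,3),'z at r=.28,.4',[round(float(e[1]+(w[1]-e[1])*(k-e[0])/(w[0]-e[0])),3) for k in (.28,.4)])
E
python3 fit.py
```

```text
[-0.002  0.071  0.575 -0.003  0.393 -0.144  0.298] 0.7541773046846334
[0.133 0.63 ] [0.524 0.593] 0.527 0.295
[0.135 0.63 ] [0.524 0.685] 0.527 0.387
[0.073 0.642] [0.464 0.679] 0.463 0.38
[0.144 0.627] [0.525 0.529] 0.524 0.23
target 0.58 0.38 [0.35 0.37] elbow [0.193 0.613] wrist [0.58  0.678] z at r=.28,.4 [0.627, 0.648]
target 0.58 0.3 [0.34 0.15] elbow [0.187 0.614] wrist [0.58  0.598] z at r=.28,.4 [0.611, 0.606]
target 0.58 0.2 [ 0.37 -0.06] elbow [0.203 0.609] wrist [0.58  0.498] z at r=.28,.4 [0.586, 0.551]
target 0.58 0.06 [ 0.47 -0.28] elbow [0.258 0.584] wrist [0.58  0.358] z at r=.28,.4 [0.569, 0.485]
```

```bash
python3 -m inch '[[0,0,0.3,3.6,-2.7,0,8.5],[0,0,0.3,3.6,-2.7,0,8.5],[0,0,0.3,3.6,-2.7,0,8.5],[0,0,0.3,3.6,-2.7,0,8.5],[0,0,0,0,0,0,8.5]]'>/dev/null; python3 s.py
```

```text
2.25 [0.4191, -0.2308, 0.38] [-0.5047, 0.1605, 0.1155, 1.5267, 0.0019, 2.4943] [-1.0, -0.1, -0.2] w 0.085 yaw 8.17
```

```bash
python3 -m inch '[[0,0,0.2,3.5,-2.7,2,8.5],[0,0,0.2,3.5,-2.7,2,8.5],[0,0,0.2,3.5,-2.7,2,8.5],[0,0,0.2,3.5,-2.7,2,8.5],[0,0,0.2,3.4,-2.6,2,8.5]]'>/dev/null;python3 -m inch '[[0,0,0,0,0,2,8.5],[0,0,0,0,0,0,8.5],[0,0,0,0,0,0,8.5]]'>/dev/null; python3 s.py
python3 - <<'E'
from bench import vision,models
import pickle,cv2
from h import *
p=vision.read_camera("wrist");pickle.dump(p,open('w1.pkl','wb'));cv2.imwrite('pics/w1.png',p['image'])
for n in ["bar_hatch","knob_hatch","deck_middle"]: print(n,[(round(d['p'],2),np.round(d['centre'],4).tolist()) for d in models.pinpoint(p,n)[:1]])
im=p['image']
print('expected bar proj',proj(p,[(.576-.0228,-.072-.0027,.087),(.576+.0228,-.072+.0027,.087)]).round(1).tolist())
E
```

```text
3.05 [0.5705, -0.0798, 0.2608] [-0.1387, 0.341, 0.0554, 1.2872, -0.0004, 2.8854] [0.6, -0.4, 0.0] w 0.085 yaw 6.73
bar_hatch [(0.6, [0.5769, -0.0703, 0.0269])]
knob_hatch [(0.62, [0.5582, 0.1317, 0.0255])]
deck_middle [(0.58, [0.565, 0.0301, 0.0375])]
expected bar proj [[307.5, 228.1], [307.1, 176.0]]
```

View pics/w1.png

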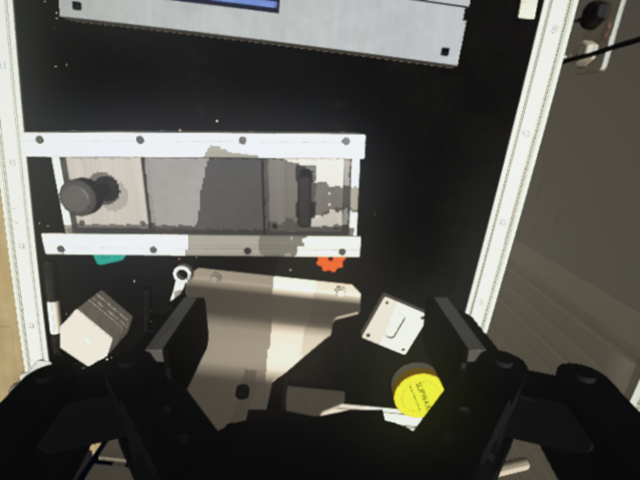

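The bar shows vertical at column ~305, rows 168–227, within 2–5 px of the prediction. The box axis is horizontal in the image, so the yaw is aligned. Descending.

```bash
python3 -m inch '[[0,0,0,0.75,-0.85,3.5,6],[0,0,0,0,0,4,6],[0,0,0,0,0,4,6],[0,0,0,0,0,3.5,6],[0,0,0,0,0,0,6]]' 40 >/dev/null; python3 -m inch '[[0,0,0,0,0,0,6]]'>/dev/null; python3 s.py
python3 - <<'E'
from bench import vision
import cv2,pickle
from h import *
p=vision.read_camera("wrist");cv2.imwrite('pics/w2.png',p['image'])
c=(.577,-.0705)
print(proj(p,[(c[0]-.0228,c[1]-.0027,.087),(c[0]+.0228,c[1]+.0027,.087)]).round(1).tolist())
pickle.dump(p,open('w2.pkl','wb'))
E
```

```text
3.85 [0.5781, -0.0703, 0.1123] [-0.121, 0.4288, -0.2071, 0.9346, -0.0001, 2.9032] [0.4, -0.8, 0.9] w 0.06 yaw 6.73
[[316.1, 322.6], [316.1, 235.8]]
```

View pics/w2.png

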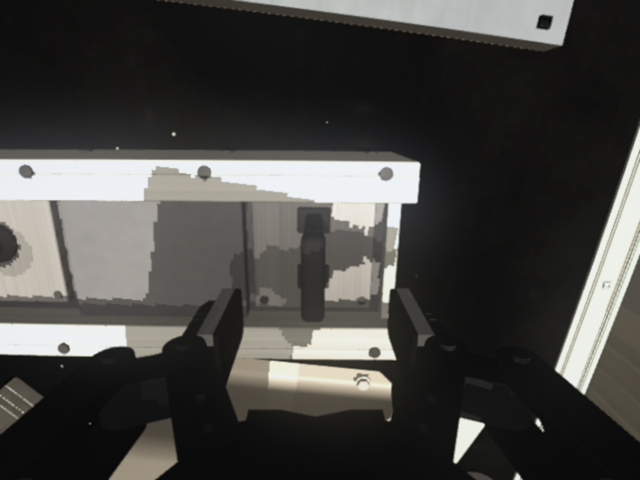

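The bar is at column ~313, rows 232–320, which matches the prediction to ~3 px and sits centred between the fingers.

```bash
python3 - <<'E'
import pickle
from h import *
a,b=[pickle.load(open(f,'rb')) for f in ('w1.pkl','w2.pkl')]
print(tri([(a,(305,197.5)),(b,(313,276))]), tri([(a,(305,227)),(b,(313,320))]))
E
python3 -m inch '[[0,0,0,0,0,2.5,6],[0,0,0,0,0,2.6,6],[0,0,0,0,0,0,6]]' 40 >/dev/null; python3 s.py
```

```text
(array([ 0.58061809, -0.06907381,  0.08968866]), [0.0004856627128283261, 0.00048566271282835313]) (array([ 0.55223943, -0.07214611,  0.0811065 ]), [0.0003085431203407267, 0.000308543120340714])
4.2 [0.5775, -0.0699, 0.0602] [-0.1205, 0.4763, -0.2802, 0.8156, -0.0, 2.9032] [-0.8, 0.3, -0.2] w 0.0602 yaw 6.75
```

```bash
python3 -m inch '[[0,0,0,0,0,0,0.8],[0,0,0,0,0,0,0.8],[0,0,0,0,0,0,0.8],[0,0,0,0,0,0,0.8],[0,0,0,0,0,0,0.8]]' 60 >/dev/null; python3 s.py; python3 -m inch '[[0,0,0,0,0,0,0.8],[0,0,0,0,0,0,0.8],[0,0,0,0,0,0,0.8]]' >/dev/null; python3 s.py
```

```text
4.7 [0.5793, -0.0697, 0.0619] [-0.12, 0.4744, -0.2782, 0.8151, 0.0005, 2.9033] [-0.1, 2.0, 5.8] w 0.011 yaw 6.78
5.0 [0.5793, -0.0697, 0.0619] [-0.1199, 0.4744, -0.2782, 0.8151, 0.0005, 2.9032] [-0.6, 1.7, 7.4] w 0.0106 yaw 6.79
```

```bash
python3 -m inch '[[0,0,0,0,0,-0.5,0.8],[0,0,0,0,0,-0.5,0.8],[0,0,0,0,0,-0.5,0.8],[0,0,0,0,0,-0.5,0.8],[0,0,0,0,0,0,0.8]]' >/dev/null; python3 s.py
python3 - <<'E'
from bench import vision
import cv2
a=vision.read_camera("scene")['image'][145:345,190:390];b=vision.read_camera("side")['image'][165:365,235:435]
import numpy as np
cv2.imwrite('pics/lift.png',cv2.resize(np.hstack([a,b]),(800,400),interpolation=3))
E
```

```text
5.5 [0.5785, -0.0699, 0.0811] [-0.1203, 0.4559, -0.2525, 0.861, -0.0001, 2.9032] [-0.2, 0.8, -2.5] w 0.011 yaw 6.76
```

View pics/lift.png

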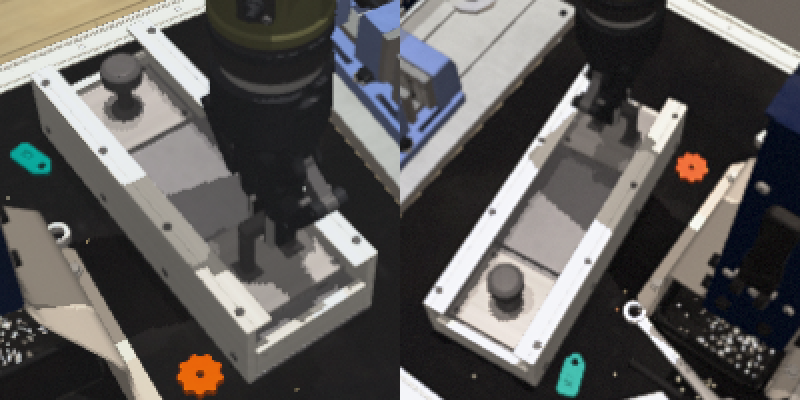

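Held: the load on the wrist is −2.5 N, consistent with the plate. In the picture the plate stands raised above the well, level, and inside the channels. Sliding now.

```bash
python3 -m inch '[[0,0,0,0,-0.7,0,0.8],[0,0,0,0,-1,0,0.8],[0,0,0,0,-1,0,0.8],[0,0,0,0,-1,0,0.8],[0,0,0,0,-1,0,0.8]]' >/dev/null; python3 s.py;python3 -m inch '[[0,0,0,0,-1,0,0.8],[0,0,0,0,-1,0,0.8],[0,0,0,0,-1,0,0.8],[0,0,0,0,-1,0,0.8],[0,0,0,0,-1,0,0.8]]' >/dev/null;python3 -m inch '[[0,0,0,0,0,0,0.8],[0,0,0,0,0,0,0.8]]' >/dev/null; python3 s.py
python3 - <<'E'
from bench import vision,models
import cv2
from h import *
for c in ("scene","side"):
    p=vision.read_camera(c)
    for n in ("bar_hatch","deck_middle","knob_hatch"): print(c,n,[(round(d['p'],2),np.round(d['centre'],4).tolist()) for d in models.pinpoint(p,n)[:1]])
    cv2.imwrite(f'pics/{c}3.png',p['image'])
E
```

```text
6.1 [0.5722, -0.0219, 0.0802] [-0.0384, 0.4426, -0.2785, 0.8499, 0.0001, 2.9845] [0.6, 0.3, -1.9] w 0.0108 yaw 6.81
6.8 [0.5666, 0.0266, 0.0803] [0.0472, 0.4342, -0.2928, 0.8438, -0.0004, 3.0701] [0.5, 0.1, -2.8] w 0.0108 yaw 6.8
scene bar_hatch [(0.83, [0.5613, 0.0235, 0.0444])]
scene deck_middle []
scene knob_hatch [(0.72, [0.5582, 0.1341, 0.0277])]
side bar_hatch [(0.81, [0.5607, 0.0257, 0.0482])]
side deck_middle [(0.57, [0.5644, 0.0268, 0.0383])]
side knob_hatch [(0.7, [0.5519, 0.1312, 0.0244])]
```

```bash
python3 -m inch '[[0,0,0,0,0,0.25,0.8],[0,0,0,0,0,0.25,0.8],[0,0,0,0,0,0.2,0.8],[0,0,0,0,0,0,0.8]]' >/dev/null; python3 s.py; python3 -m inch '[[0,0,0,0,0,0.1,0.8],[0,0,0,0,0,0.05,0.8],[0,0,0,0,0,0,0.8]]' >/dev/null; python3 s.py
```

```text
7.6 [0.5661, 0.0265, 0.0728] [0.0468, 0.4415, -0.303, 0.8272, 0.0, 3.0702] [0.2, -0.6, -1.6] w 0.0107 yaw 6.77
7.9 [0.5665, 0.0267, 0.0721] [0.0469, 0.4421, -0.3042, 0.8244, 0.0003, 3.0702] [-1.4, -0.1, -0.5] w 0.0107 yaw 6.77
```

```bash
python3 -m inch '[[0,0,0,0,0,0.08,0.8],[0,0,0,0,0,0,0.8]]' >/dev/null; python3 s.py; python3 -m inch '[[0,0,0,0,0,0,2],[0,0,0,0,0,0,3],[0,0,0,0,0,0,4.5],[0,0,0,0,0,0,4.5],[0,0,0,0,0,0,4.5]]' >/dev/null; python3 s.py
```

```text
8.1 [0.5664, 0.0268, 0.0719] [0.047, 0.442, -0.3049, 0.8236, 0.0005, 3.0702] [-3.9, 1.3, 5.1] w 0.0109 yaw 6.78
8.6 [0.5666, 0.0265, 0.0709] [0.0467, 0.4435, -0.3054, 0.8219, -0.0001, 3.0702] [-0.7, 0.3, 0.1] w 0.0451 yaw 6.76
```

```bash
python3 -m inch '[[0,0,0,0,0,-1,4.5],[0,0,0,0,0,-4,4.5],[0,0,0,0,0,-4.5,4.5],[0,0,0,0,0,-4.5,4.5],[0,0,0,0,0,-4.5,4.5]]' >/dev/null; python3 -m inch '[[0,0,0,0,0,-4.5,4.5],[0,0,0,-2,4,0,4.5],[0,0,0,-2,4,0,4.5],[0,0,0,-2,4,0,4.5],[0,0,0,0,0,0,4.5]]' >/dev/null; python3 s.py
python3 - <<'E'
from bench import vision,models
import cv2
from h import *
ims=[]
for c in ("scene","side","wrist"):
    p=vision.read_camera(c);ims.append(p['image'])
    for n in ("bar_hatch","deck_middle","knob_hatch"): print(c,n,[(round(d['p'],2),np.round(d['centre'],4).tolist()) for d in models.pinpoint(p,n)[:1]])
cv2.imwrite('pics/end.png',np.hstack([cv2.resize(ims[0][145:345,190:390],(400,400),interpolation=3),cv2.resize(ims[1][165:365,235:435],(400,400),interpolation=3)]))
cv2.imwrite('pics/endw.png',ims[2])
E
```

```text
9.6 [0.5192, -0.1038, 0.3022] [-0.1961, 0.2482, 0.0297, 1.3515, -0.002, 2.8334] [0.5, 0.1, -0.8] w 0.0451 yaw 6.42
scene bar_hatch [(0.98, [0.5613, 0.0241, 0.0346])]
scene deck_middle []
scene knob_hatch [(0.72, [0.5583, 0.1322, 0.0265])]
side bar_hatch [(0.65, [0.5618, 0.0254, 0.0348])]
side deck_middle [(0.75, [0.5652, 0.028, 0.0379])]
side knob_hatch [(0.91, [0.5494, 0.1345, 0.0236])]
wrist bar_hatch [(0.78, [0.5616, 0.0277, 0.0382])]
wrist deck_middle []
wrist knob_hatch [(0.55, [0.5595, 0.13, 0.0265])]
```

View pics/end.png

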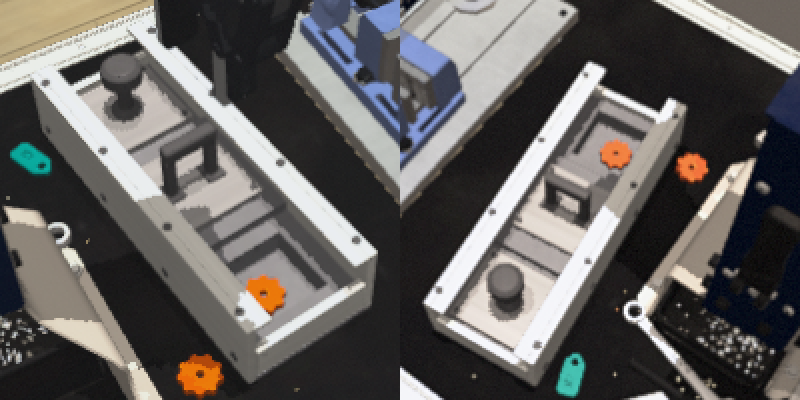

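View pics/endw.png

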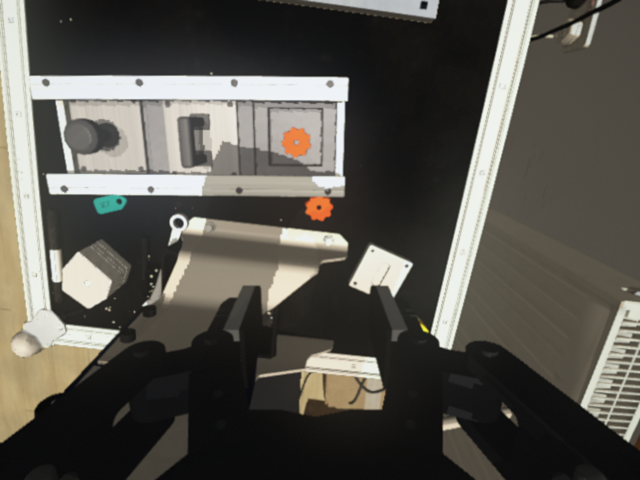

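The hatch lies flat on the middle deck at wrist columns ~165–238, with deck visible on both sides. The well is open, with an orange part inside, and the knob hatch is seated.

```bash
python3 -m inch '[[0,0,0,0,0,0,4.5],[0,0,0,0,0,0,4.5]]' | head -3; python3 -c "
from bench import workorder;print(workorder.sign_off())"
```

```text
t: 10.4
ee_pos: [0.5211, -0.0996, 0.301]
orientation: [[0.993, 0.118, -0.0], [0.118, -0.993, 0.0], [-0.0, -0.0, -1.0]]
the job is handed in; nothing more can be done
None
```

The bar-handled hatch is out of its recess and lying flat on the middle deck. I handed the job in at about 10.4 s of the 32 s allowed.

I gripped the bar, lifted the hatch about 19 mm, slid it about 97 mm along the channels, set it down and let go. The arm then backed off well clear.

**Last checks:**
- **Position:** the three cameras put the hatch origin at about (0.562, 0.026, 0.036), within a few mm of the deck centre. The origin height matches the deck top, so it is lying flat.
- **Clearance:** deck shows on both sides of the hatch, so it is clear of both recesses. The well is open, with an orange part visible inside.
- **Knob hatch:** it is still shut in its recess. Position estimates for it differed between views by up to about 1 cm in x and 4 mm in y, but the pictures show it in place. I put that down to the vision networks rather than movement.
- **Forces:** contact stayed small, with the largest reading about 7 N, while gripping. I only read the force between moves.
- **Missed detections:** the scene and wrist cameras did not report the deck-centre point at the end, since the hatch now covers it. The side camera did, and agreed with the earlier measurements.

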